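Fit the breakfast warmer's knob and hold it pressed

TASK

The induction warmer's control knob is kept in the drawer of the wooden bread riser: pull that drawer wide open by its handle and take the knob out. Turn the knob so that its D-shaped bore matches the flat of the warmer's bare spindle, push it fully home onto the spindle, then press knob and spindle all the way down and keep them pressed, as one does to switch the warmer on: finish while still holding the knob down. Leave the drawer open, and the pan, the jam jar, the mug and the pepper mill where they stand.

Things in the scene. Friction and masses are not known exactly. Their poses are not given: they have to be found in the camera images.
- drawer_handle (a point): Steel mushroom pull in the middle of the dark drawer front of a low oak riser (280 x 280 mm, 80 mm high, baguettes at the back, up to 145 mm). Head 28 mm across, 13 mm thick, on a 14 mm stem. The point is the head's centre, 29 mm out from the drawer front, 44 mm above the table. Axes are the riser's: the drawer pulls out along -x, z up. Can be pinched from above, across y.
- drawer (a joint): How far the drawer is pulled out, m: 0 shut, 0.17 at its stop; starts 0 to 12 mm out. Slides with 1 to 2 N and stays where left. Its floor is 19 mm, its side walls' tops 48 mm, its front's top 76 mm above the table. A partition closes off a 52 mm strip with teaspoons along the -y side; the knob lies alone in the rest (180 mm wide), 50 to 90 mm behind the face of the front, and rides along.
- knob_mid (a point): Loose black control knob, about 45 g, 30 mm tall, standing upright on the drawer floor: a round hub 40 mm across, 16 mm high, and on it a grip bar 38 mm long (x), 12 mm wide (y), 14 mm high. The point is on the knob's axis 15 mm above its underside; the bar runs from 1 to 15 mm above the point. z up; +x along the bar to the end with the white pointer line.
- knob_bore (a point): Centre of the knob's underside, on its axis, where the D bore opens: 13 mm across, 12 mm deep, its flat 1.9 mm from the axis on the +x (white pointer) side. Axes as the knob's.
- spindle_tip (a point): Centre of the top end of the bare brass D-spindle, 12 mm across, 7.5 mm across the flat, end bevelled by 1 mm, upright in the aluminium strip of the induction warmer (360 x 290 mm, black glass). 82 mm above the table unpressed. z up; +x points squarely out of the flat, which is 1.5 mm off the axis. It matches the knob when both x axes point the same way. The knob turns it with light friction.
- dial (a point): Centre of the black printed dial on the warmer's control strip, where the spindle comes out, 65 mm above the table; the spindle stands 17 mm out of it. With the knob fully home and not pressed, the spindle's end touches the end of the bore, the knob's underside is 5 mm above this point and its middle 20 mm above it. Axes are the warmer's: the pan stands towards +x.
- spindle (a joint): How far the spindle is pressed down, m: 0 at rest, 0.003 at its stop. Its spring begins to yield at 2.5 N, is at the stop with 7 N and pushes back up when let go.
- pan_mid (a point): Lidded steel pan on the warmer's glass, 206 mm across and 78 mm high (its top 143 mm above the table) with the lid's knob, with a black handle 150 mm long along its +x; the point is 30 mm above its underside. Leave alone.
- jam_mid (a point): Red jam jar with a white lid, 60 mm across, 79 mm high, standing on the table between riser and warmer; the point is at half height. Leave alone.
- mug_mid (a point): White ceramic mug with a handle, 70 mm across, 85 mm high, at one side; the point is at half height. Leave alone.
- mill_mid (a point): Dark turned wooden pepper mill, 54 mm across, 124 mm high, at one side; the point is at half height. Leave alone.

How it is judged (in metres and radians):
On the way, in this order (a step that is already met when the one before it is completed fails the run):
1. the drawer is pulled wide open (at least 100 mm) (value of joint drawer above 0.1 m), for 0.2 s.
2. the knob is held clear of the drawer (height (world z) of knob_mid above 0.085 m and contact force between the fingers and knob above 1 N and contact force between knob and riser below 0.05 N and horizontal distance between knob_mid and spindle_tip above 0.02 m), for 0.2 s.
At the end, for the whole second after the job is handed in: The knob is fully home on the spindle (spindle's end within 2 mm of the bore's end, axes within 3 mm and 0.12 rad, flats matched within 0.3 rad), the spindle stays pressed by more than 2 of its 3 mm with the fingers still on the knob, and the drawer is still open (over 60 mm) (z of knob_mid in the frame of spindle_tip between 0 and 0.005 m and horizontal distance between knob_mid and spindle_tip below 0.003 m and angle between the x axis of knob_mid and the x axis of spindle_tip, either way round below 0.3 rad and angle between knob_mid's own z axis and vertical below 0.12 rad and value of joint spindle above 0.002 m and contact force between the fingers and knob above 2 N and value of joint drawer above 0.06 m); the arm keeps its last pose, push and grip.
It fails at once if a bystander is shifted by more than 30 mm or tipped (distance of any of pan_mid, jam_mid, mug_mid, mill_mid from where it was at the start of the episode above 0.03 m or angle between any of pan_mid, jam_mid, mug_mid, mill_mid's own z axis and vertical above 0.3 rad).
It also fails if it takes over 64 s, if anything falls off the work surface, if the arm or the gripper's body presses on something with over 40 N, if the wrist force passes 120 N, or if a joint passes its speed limit or range.

ROBOT

A 6-joint arm with a two-finger parallel gripper is mounted at the origin on the work surface. World frame = base frame: x ahead of the robot, y to its left, z up, the work surface at z = 0. Lengths are in mm, angles in degrees, forces in N, time in s.
With the tool pointing down it reaches from about 375 to 925 mm from the base axis. Payload 5.7 kg.
Tool frame: the origin (TCP) lies midway between the tips of the shut fingers; the grasp point (between the pads) lies 19 mm behind it (r.hold_point_z is the distance from the TCP to the grasp point, in mm); z points along the fingers, y is the line along which they close (so a half turn about z gives the same grasp; the last joint's range is limited). The gripper opens to 85 mm and grips with 20 to 120 N. Pads are 22 mm wide; open, the fingers measure 114 mm over their backs; the gripper's body (76 mm by 85 mm) begins 54 mm behind the grasp point. The pads swing forward as they close: fully open they stand 13 mm farther back than shut.
Start: joints at [67.603, 20.558, 86.54, -0, 72.909, -6.595], TCP at [163.384, 577.295, 231.267] pointing down, gripper open.
Joint ranges: [-170.27, 170.27], [-57.76, 135], [12.27, 136.19], [-55.21, 235.2], [11.17, 155.16], [-170.74, 170.74]. Speed limits (degrees/s): [136.94, 136.94, 180, 180, 180, 180].

INTERFACE

Orientations are given as [roll, pitch, yaw] about the fixed x, y, z axes, in that order (R = Rz(yaw) Ry(pitch) Rx(roll)).
In Python, from cell import telemetry, viewer, r gives the robot as it stands. The module is installed in compiled form; this text tells all that it offers.
- The arm moves only by the tool carry_out, never from a script. Its argument "moves" is a list of rows, each a list of 7 numbers: the turn, a rotation vector about the tool's x, y, z in degrees, then the shift along the tool's x, y, z in m, then the closure, from 0 (fully open) to 1 (shut). A call has 1 to 8 rows; each row is the pose to reach, as a shift and turn from the pose commanded when the call began, along the tool's axes at that moment; what a row does not reach only later rows make up. A row lasts 1/10 s, in which the tool goes at most 50 mm and 8.59 degrees, less where a joint would pass 70% of its speed; a pose out of reach is approached as far as the arm can. A call with a gripper value outside its range is refused whole. The fingers move at their own pace and stop on an object; "squeeze" is the grip in N (left out, the last holds). Time passes only in rows, so rows that repeat a pose let the fingers close. It gives the time, the measured TCP pose, the force, the opening and the grip force at its end, in the units of the state.
- telemetry.read_state(): the state, without advancing time (a new reading comes with each control period).
- viewer.capture(name): name is "scene" or "top" or "wrist"; returns a dict with "img" (420x560x3 uint8, red, green, blue), "vertical_fov" (degrees; the focal length in pixels is half the picture's height over the tangent of half this angle, whatever the lens; pixels are square), "cx", "cy" (the principal point, pixels), "origin" and "rotation" of the camera in the world; the wrist camera has in their place "mount" (4x4, takes a point from camera to tool coordinates, whose origin is the TCP and whose axes are the flange's). Camera axes: x right, y up, looking along -z (the intrinsics and any distortion apply to the point x, -y, -z); pixel columns grow to the right and rows downward; lengths in mm; the calibration is good to about 2 mm. A picture is of the moment at which its call begins: read the wrist's pose just before it. There is no depth.
- r.hand_in(): hands the job in; it is judged then, once.
The state is a dict: "time": time; "joint_positions": joint angles; "dq": joint speeds; "tau": joint torques, N m; "tool_pos": TCP position; "orientation": TCP orientation; "wrist_force": force on the tool from outside, world axes, zero at the start; "ft_torque": the same for the moment, N m; "grip_width": finger opening in mm; "grip_force": force on a finger pad.
Only numpy, scipy, OpenCV 4.12 (cv2) and the standard library are available. Lean on these libraries where they do the work, as an engineer would, in place of code of your own. Each camera call takes 0.05 s, during which the arm holds its last target. There are 200 camera calls.

## Working session

There is one attempt and no reset: what is moved stays moved. The work goes in short steps, Python scripts to look and compute and a tool call to move; the robot and the scene stay as the last step left them, time stands still between calls to the robot, and variables do not carry over. Pictures are saved under pics/ and viewed, at most 10 in all, crops included, and the job is handed in when it is done.

Besides the shell and the picture viewer there is one more tool, called after "Request:" as name(argument=value, ...) on one line, values as JSON. carry_out: Moves the arm, as the interface text tells. Its arguments: {"type":"object","properties":{"moves":{"type":"array","items":{"type":"array","items":{"type":"number"}}},"squeeze":{"type":"number"}},"required":["moves"]}

```bash
mkdir -p pics
cat > h.py <<'E'
import numpy as np, cv2
from scipy.spatial.transform import Rotation as R
from cell import telemetry, viewer, r
def tool():
    s=telemetry.read_state(); T=np.eye(4)
    T[:3,:3]=R.from_euler('xyz',s['orientation'],degrees=True).as_matrix(); T[:3,3]=s['tool_pos']; return T,s
def shot(name):
    T,s=tool(); c=viewer.capture(name)
    if name=='wrist':
        M=T@np.array(c['mount']); c['origin']=M[:3,3]; c['rotation']=M[:3,:3]
    c['origin']=np.array(c['origin']);c['rotation']=np.array(c['rotation'])
    c['f']=210/np.tan(np.radians(c['vertical_fov']/2)); return c
def ray(c,u,v):
    d=np.array([(u-c['cx'])/c['f'],-(v-c['cy'])/c['f'],-1]); return c['rotation']@d
def onz(c,u,v,z):
    d=ray(c,u,v); return c['origin']+d*(z-c['origin'][2])/d[2]
def proj(c,p):
    q=c['rotation'].T@(np.array(p)-c['origin']); return c['cx']+c['f']*q[0]/-q[2], c['cy']+c['f']*q[1]/q[2]
def save(c,n,crop=None,k=1):
    i=cv2.cvtColor(c['img'],cv2.COLOR_RGB2BGR)
    if crop: a,b,w,h=crop; i=i[b:b+h,a:a+w]
    cv2.imwrite('pics/'+n,cv2.resize(i,None,fx=k,fy=k,interpolation=cv2.INTER_CUBIC))
def go(p,T):  # shift in tool axes (m) to world point p
    return T[:3,:3].T@(np.array(p)-T[:3,3])/1000
E
python3 - <<'E'
from h import *
T,s=tool();print(s,r.hold_point_z)
for n in('top','scene','wrist'):
    c=shot(n);print({k:v for k,v in c.items() if k!='img'});save(c,n+'0.png')
E
```

```text
{'time': 0.0, 'joint_positions': array([ 6.76022363e+01,  2.05993424e+01,  8.66006110e+01,  4.45345879e-04,
        7.29070124e+01, -6.59456138e+00]), 'dq': array([-0.08544216, -0.07043709,  0.01321804,  0.02834097,  0.03370991,
        0.02547279]), 'tau': array([ 6.21256568e-04, -5.27627349e+01, -2.78626049e+01, -3.94732822e-06,
        1.29256988e-02,  2.94842414e-05]), 'tool_pos': array([163.13958324, 576.68103678, 230.42816694]), 'orientation': array([-1.79893791e+02, -1.27068587e-02,  1.64196655e+02]), 'wrist_force': array([ 0.24611461, -0.01143937, -0.7494252 ]), 'ft_torque': array([-0.03245717, -0.01986798,  0.00924036]), 'grip_force': 0.0, 'grip_width': 85.26194325932813} 18.700000000000003
{'vertical_fov': 54.51104823795711, 'cx': 282.07392941248816, 'cy': 203.81404980612345, 'origin': array([ 428.46364853,   -6.48485553, 1159.2825263 ]), 'rotation': array([ 10.40099528,   1.15022054, -88.8733122 ]), 'f': np.float64(407.64363797618216)}
{'vertical_fov': 42.455294588703225, 'cx': 285.79939726847095, 'cy': 200.15543805672564, 'origin': array([1313.93114526, 1311.52798327, 1094.11727235]), 'rotation': array([ 56.25118353,  -0.54302446, 152.53105857]), 'f': np.float64(540.6384067474268)}
{'vertical_fov': 70.32889392785553, 'cx': 275.51209981932016, 'cy': 212.43108550574695, 'mount': array([[ 8.23659242e-04,  9.47268362e-01,  3.20440279e-01,
         8.22369970e+01],
       [ 9.99999047e-01, -4.25276456e-04, -1.31321670e-03,
         6.86524787e-01],
       [-1.10769292e-03,  3.20441055e-01, -9.47267810e-01,
        -1.42504933e+02],
       [ 0.00000000e+00,  0.00000000e+00,  0.00000000e+00,
         1.00000000e+00]]), 'origin': array([ 84.29575913, 600.01391195, 373.01925813]), 'rotation': array([[ 2.71555076e-01, -9.11797485e-01, -3.08031147e-01],
       [ 9.62422691e-01,  2.57058912e-01,  8.75401657e-02],
       [-6.36751330e-04, -3.20228142e-01,  9.47340241e-01]]), 'f': np.float64(298.0864944061256)}
```

```bash
sed -i "s/^    c\['origin'\]=np.array(c\['origin'\]).*/    c['origin']=np.array(c['origin']);c['rotation']=np.array(c['rotation'])\n    if c['rotation'].ndim==1: c['rotation']=R.from_euler('xyz',c['rotation'],degrees=True).as_matrix()/" h.py
```

```text
(no output)
```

View pics/top0.png

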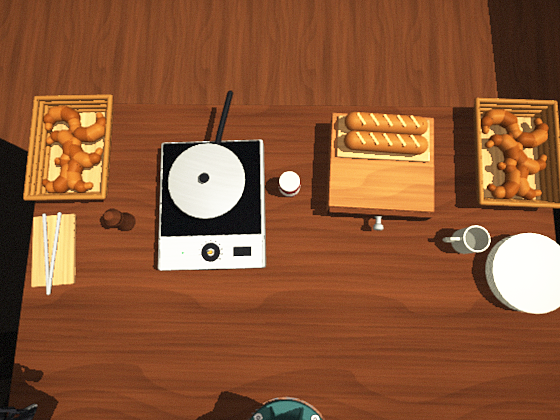

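View pics/scene0.png

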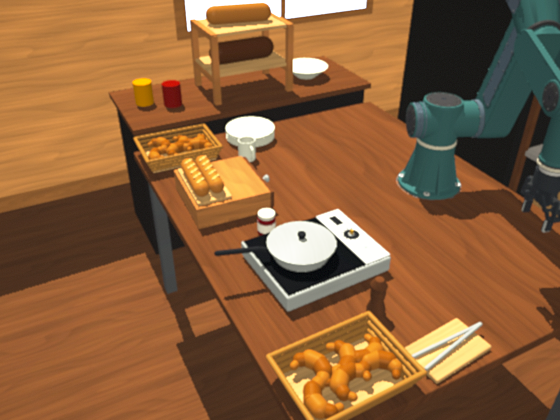

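The top view shows the riser with its handle head at about (377,223) and front edge (329,212)-(434,215). The dial is at (210,251), the jam jar at (289,183), the mug at (470,240) and the mill at (118,218). The scene view agrees.

Run:
```python
from h import *
c=shot('top')
g=c['img'][200:240,360:395]; hs=cv2.cvtColor(g,cv2.COLOR_RGB2HSV)
m=((hs[...,1]<70)&(hs[...,2]>90)).astype(np.uint8); ys,xs=np.nonzero(m);print(xs.min()+360,xs.max()+360,ys.min()+200,ys.max()+200)
for n,u,v,z in(('handle',377,227,44),('rL',331,112,80),('rR',433,117,80),('fL',330,210,80),('fR',434,212,80),('dial',210,251,65),('wBL',159,236,65),('wBR',265,236,65),('wtl',162,142,65),('wtr',263,140,65),('jam',289,179,79),('mug',472,238,85),('mill',112,214,124),('base',287,410,0)): print(n,onz(c,u,v,z).round(1))
hs=cv2.cvtColor(c['img'],cv2.COLOR_RGB2HSV); 
m=((hs[...,0]>10)&(hs[...,0]<24)&(hs[...,1]>80)&(hs[...,2]>170)).astype(np.uint8)
m[:,:300]=0;m[:,450:]=0
k=max(cv2.findContours(m,0,2)[0],key=cv2.contourArea);rc=cv2.minAreaRect(k);print(rc,[onz(c,*p,80).round(0) for p in cv2.boxPoints(rc)])
w=((hs[...,1]<40)&(hs[...,2]>150)).astype(np.uint8);w[:,:140]=0;w[:,275:]=0;w[:232]=0
k=max(cv2.findContours(w,0,2)[0],key=cv2.contourArea);rc=cv2.minAreaRect(k);print(rc,[onz(c,*p,65).round(0) for p in cv2.boxPoints(rc)])
save(c,'topc.png',(320,190,130,60),6)
```

```text
373 383 216 229
handle [ 572.3 -241.5   44. ]
rL [ 889.8 -112.9   80. ]
rR [ 878.2 -395.7   80. ]
fL [ 611.4 -109.6   80. ]
fR [ 610.5 -385.9   80. ]
dial [497.1 210.3  65. ]
wBL [535.  350.9  65. ]
wBR [540.   63.7  65. ]
wtl [801.  362.2  65. ]
wtr [810.5  76.7  65. ]
jam [695.3   1.6  79. ]
mug [ 542.3 -479.5   85. ]
mill [584.2 458.5 124. ]
base [86.5 -3.   0. ]
((382.9649658203125, 161.07296752929688), (106.13797760009766, 96.44463348388672), 2.436648368835449) [array([ 619., -104.,   80.]), array([ 894., -116.,   80.]), array([ 884., -410.,   80.]), array([ 612., -386.,   80.])]
((211.5, 251.0), (38.0, 107.0), 90.0) [array([546., 354.,  65.]), array([551.,  64.,  65.]), array([450.,  61.,  65.]), array([444., 347.,  65.])]
```

View pics/topc.png

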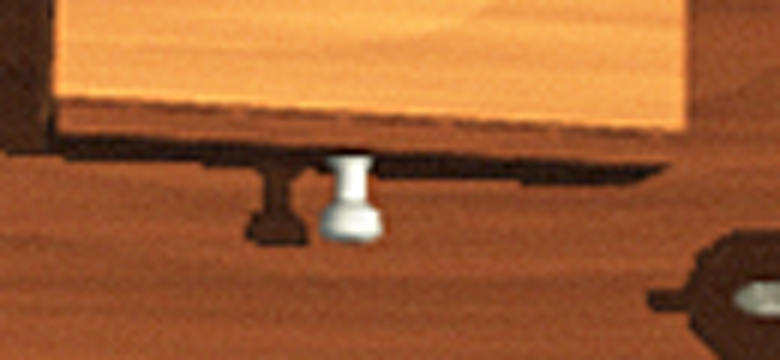

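Request:
carry_out(moves=[[0,0,0,-0.032,-0.035,0,0],[0,0,0,-0.064,-0.07,0,0],[0,0,0,-0.096,-0.105,0,0],[0,0,0,-0.128,-0.14,0,0],[0,0,0,-0.16,-0.175,0,0],[0,0,0,-0.192,-0.21,0,0],[0,0,0,-0.224,-0.245,0,0],[0,0,0,-0.256,-0.28,0,0]])

```text
time: 1.0
tool_pos: [333.9, 236.5, 231.4]
orientation: [180.0, 0.0, 164.2]
wrist_force: [1.6, 0.2, 0.3]
grip_width: 85.1
grip_force: 0.0
```

Request:
carry_out(moves=[[0,0,0,-0.032,-0.035,0,0],[0,0,-2,-0.064,-0.07,0,0],[0,0,-4,-0.096,-0.105,0,0],[0,0,-6,-0.128,-0.14,0,0],[0,0,-8,-0.16,-0.175,0,0],[0,0,-10,-0.192,-0.21,0,0],[0,0,-12,-0.224,-0.245,0,0],[0,0,-14,-0.256,-0.28,0,0]])

```text
time: 1.8
tool_pos: [504.0, -103.0, 231.3]
orientation: [180.0, -0.0, 178.3]
wrist_force: [0.2, 0.3, 0.7]
grip_width: 85.0
grip_force: 0.0
```

Run:
```python
from h import *
T,s=tool();print(s['tool_pos'],s['orientation'],s['time'],go([572,-243,150],T))
```

```text
[ 503.97046227 -102.96128427  231.26000245] [ 1.79994597e+02 -1.13815542e-03  1.78250181e+02] 1.8 [-0.07227556 -0.13790377  0.08124556]
```

Request:
carry_out(moves=[[0,0,0,-0.018,-0.035,0.01,0],[0,0,0,-0.036,-0.07,0.02,0],[0,0,0,-0.054,-0.105,0.03,0],[0,0,0,-0.072,-0.138,0.04,0],[0,0,0,-0.072,-0.138,0.04,0]])

```text
time: 2.3
tool_pos: [572.6, -245.5, 189.6]
orientation: [-179.9, 0.0, 178.0]
wrist_force: [-0.5, 0.7, 0.0]
grip_width: 85.5
grip_force: 0.0
```

Run:
```python
from h import *
c=shot('wrist');save(c,'w1.png');print(c['origin'],proj(c,[572,-243,44]))
```

```text
[ 490.55537324 -241.8154962   332.06648969] (np.float64(277.193168268939), np.float64(197.20187863832706))
```

View pics/w1.png

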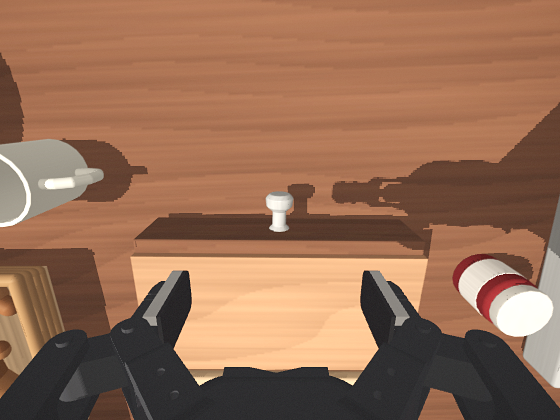

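The wrist view shows the handle head at about (279,201) and the riser top edge at v≈257, running level between u=132 and u=429. The mug and jam jar are clear of the fingers.

Run:
```python
from h import *
c=shot('wrist');T,s=tool()
hs=cv2.cvtColor(c['img'],cv2.COLOR_RGB2HSV)[185:240,255:305]
m=((hs[...,1]<70)&(hs[...,2]>100));ys,xs=np.nonzero(m)
for y in range(185,240,4): q=xs[ys==y-185]; print(y,q.min()+255 if len(q) else '',q.max()+255 if len(q) else '')
p=onz(c,279.5,201,44);print(p)
for u,v in((132,258),(429,257)):print(onz(c,u,v,80))
print(go([p[0],p[1],25],T))
```

```text
185  
189  
193 270 282
197 264 288
201 263 289
205 264 289
209 266 286
213 270 282
217 270 282
221 270 282
225 269 282
229 266 286
233  
237  
[ 574.82594031 -238.13534789   44.        ]
[ 615.47300519 -378.84992235   80.        ]
[623.87416589 -99.08395916  80.        ]
[-0.00420749  0.00338113  0.16543459]
```

Request:
carry_out(moves=[[0,0,0,-0.004,0,0.04,0],[0,0,0,-0.004,0,0.08,0],[0,0,0,-0.004,0,0.12,0],[0,0,0,-0.004,0,0.15,0],[0,0,0,-0.004,0,0.163,0],[0,0,0,-0.004,0,0.164,0.4],[0,0,0,-0.004,0,0.164,0.8],[0,0,0,-0.004,0,0.164,1]], squeeze=30)

```text
time: 3.2
tool_pos: [576.6, -241.8, 29.3]
orientation: [-179.9, 0.2, 178.2]
wrist_force: [1.3, -0.5, 0.1]
grip_width: 43.7
grip_force: 0.0
```

Request:
carry_out(moves=[[0,0,0,0,0,0,1],[0,0,0,0,0,0,1],[0,0,0,0,0,0,1],[0,0,0,0,0,0,1]])

```text
time: 3.6
tool_pos: [576.7, -242.8, 29.4]
orientation: [-179.8, 0.2, 178.2]
wrist_force: [-0.9, -3.3, 6.4]
grip_width: 25.5
grip_force: 29.3
```

Request:
carry_out(moves=[[0,0,0,0.01,0,0,1],[0,0,0,0.03,0,0,1],[0,0,0,0.05,0,0,1],[0,0,0,0.075,0,0,1],[0,0,0,0.1,0,0,1],[0,0,0,0.125,0,0,1],[0,0,0,0.145,0,0,1],[0,0,0,0.155,0,0,1]])

```text
time: 4.4
tool_pos: [419.5, -236.2, 29.2]
orientation: [-180.0, 0.1, 178.1]
wrist_force: [1.6, 5.7, 16.7]
grip_width: 25.5
grip_force: 31.1
```

Request:
carry_out(moves=[[0,0,0,0.004,0,0,1],[0,0,0,0.004,0,0,0.6],[0,0,0,0.004,0,0,0],[0,0,0,0.004,0,0,0],[0,0,0,0.004,0,0,0]])

```text
time: 4.9
tool_pos: [416.2, -236.3, 27.2]
orientation: [180.0, -0.0, 178.2]
wrist_force: [-0.1, 0.4, 0.4]
grip_width: 76.0
grip_force: 0.0
```

Request:
carry_out(moves=[[0,0,0,0,0,-0.04,0],[0,0,0,0,0,-0.08,0],[0,0,0,0,0,-0.12,0],[0,0,0,-0.03,0,-0.15,0],[0,0,0,-0.06,0,-0.17,0],[0,0,0,-0.06,0,-0.17,0],[0,0,0,-0.06,0,-0.17,0]])

```text
time: 5.6
tool_pos: [476.4, -238.0, 197.2]
orientation: [-180.0, -0.0, 178.3]
wrist_force: [0.2, 0.5, -0.4]
grip_width: 85.3
grip_force: 0.0
```

Run:
```python
from h import *
c=shot('wrist');save(c,'w2.png');print(c['origin'],c['cx'])
```

```text
[ 394.41312155 -234.87822226  339.75620557] 275.51209981932016
```

View pics/w2.png

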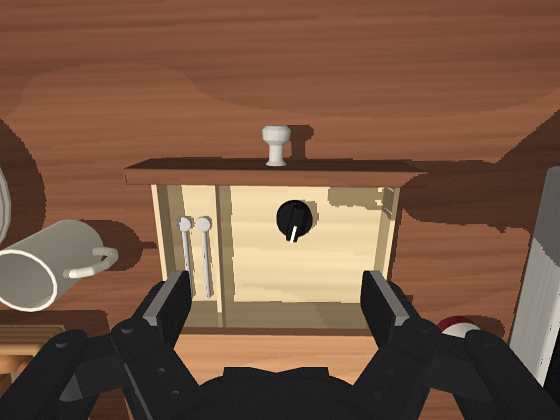

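The drawer is open. The knob sits at about (294,218), with its white pointer at about (293,235), pointing roughly world +x. Next I'll measure both.

Run:
```python
from h import *
c=shot('wrist');T,s=tool()
x0,y0=260,185
g=c['img'][y0:255,x0:330].astype(int);v=g.max(2)
m=(v<75).astype(np.uint8);n,l,st,ce=cv2.connectedComponentsWithStats(m);
i=1+np.argmax(st[1:,4]);print(st[i],ce[i]+[x0,y0])
k=cv2.findContours((l==i).astype(np.uint8),0,2)[0][0];print(cv2.minEnclosingCircle(k))
hs=cv2.cvtColor(c['img'],cv2.COLOR_RGB2HSV)[y0:255,x0:330]
near=cv2.dilate(cv2.fillPoly(np.zeros_like(m),[cv2.convexHull(k)],1),np.ones((5,5)))
w=((hs[...,1]<50)&(hs[...,2]>150)&(near>0)).astype(np.uint8)
ys,xs=np.nonzero(w);print(len(xs),xs.mean()+x0,ys.mean()+y0,xs.min()+x0,xs.max()+x0,ys.min()+y0,ys.max()+y0)
f=cv2.fitLine(np.c_[xs,ys].astype(np.float32),cv2.DIST_L2,0,.01,.01).ravel();print(f)
a=onz(c,f[2]+x0-8*f[0],f[3]+y0-8*f[1],49);b=onz(c,f[2]+x0+8*f[0],f[3]+y0+8*f[1],49);d=b-a;print(a,b,'line yaw',np.degrees(np.arctan2(d[1],d[0])))
for p in('c',):
  print('knob hub',onz(c,*(ce[i]+[x0,y0]),33)); print('pointer mean',onz(c,xs.mean()+x0,ys.mean()+y0,49))
save(c,'w2c.png',(250,180,90,80),7)
# dial from top
c=shot('top');save(c,'d.png',(190,230,42,42),14)
```

```text
[  16   17   36   42 1061] [293.28934967 220.26861451]
((33.5, 37.280487060546875), 20.773836135864258)
51 292.11764705882354 236.05882352941177 289 295 228 244
[ 0.25553635 -0.96679944 32.117645   51.058823  ]
[ 526.42106615 -222.34775943   49.        ] [ 508.87326275 -217.81998063   49.        ] line yaw 165.53180777658702
knob hub [ 505.75924422 -217.7589905    33.        ]
pointer mean [ 517.5687412  -220.06364684   49.        ]
```

View pics/w2c.png

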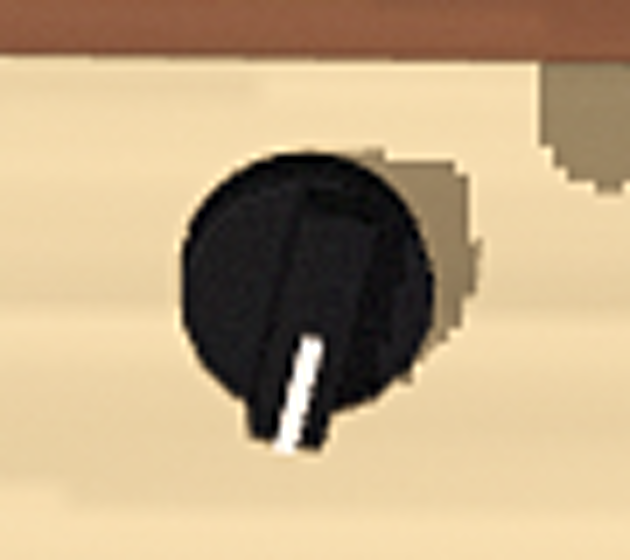

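Run:
```python
from h import *
c=shot('wrist');T,s=tool()
print('hub',onz(c,293.8,219.3,33))
e=onz(c,290.7,244,49);t=np.radians(-14.5);print('bar',e-19*np.array([np.cos(t),np.sin(t),0]),e)
print(T[:3,3],s['orientation'])
```

```text
hub [ 503.52377651 -216.95840266   33.        ]
bar [ 507.11065413 -216.72072198   49.        ] [ 525.50545929 -221.47794205   49.        ]
[ 474.44225567 -237.42492784  195.93029234] [ 1.79904294e+02 -1.78643910e-01  1.78178727e+02]
```

View pics/d.png

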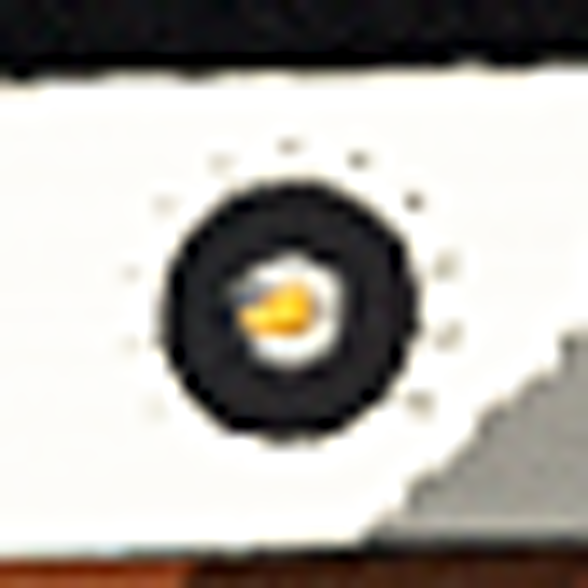

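The knob is at about (507,-217), and its pointer yaw is about -14.5°. In the dial crop the brass tip is a D shape whose flat isn't clear yet. I'll look at it closer up after the grasp.

Request:
carry_out(moves=[[0,0,6,-0.015,0.01,0.03,0.4],[0,0,12.7,-0.0305,0.021,0.06,0.5],[0,0,12.7,-0.0305,0.021,0.09,0.5],[0,0,12.7,-0.0305,0.021,0.12,0.5],[0,0,12.7,-0.0305,0.021,0.14,0.5]])

```text
time: 6.3
tool_pos: [505.1, -217.1, 54.6]
orientation: [179.9, -0.2, 165.5]
wrist_force: [0.0, -1.3, -0.3]
grip_width: 42.7
grip_force: 0.0
```

Run:
```python
from h import *
c=shot('wrist');save(c,'w3.png');T,s=tool();print(s['tool_pos'],s['orientation'],s['grip_width'])
```

```text
[ 503.56806549 -216.37738295   52.29186407] [179.88133826  -0.45821356 165.47642475] 42.65640482459715
```

View pics/w3.png

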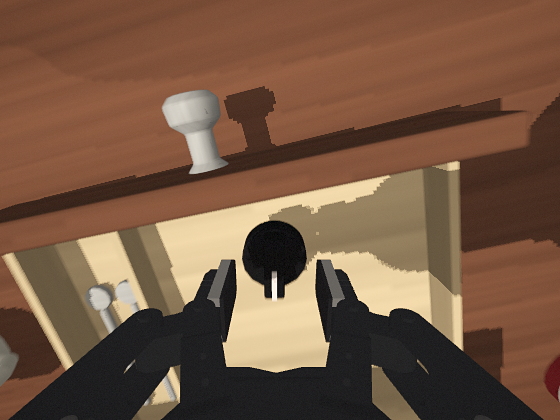

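The pointer line is vertical at u≈275 and centred between the fingers. The hub centre is at (275,252) and the bar end at v≈299.

Run:
```python
from h import *
c=shot('wrist');T,s=tool()
h=onz(c,275,253,33);e=onz(c,275,299,49);print(s['tool_pos'],'hub off',go(h,T),'bar end off',go(e,T),'z',T[2,3])
```

```text
[ 503.94406399 -216.57618725   54.04364533] hub off [0.00216198 0.00071445 0.02106196] bar end off [-0.0189219   0.00072893  0.00490277] z 54.043645325351925
```

Request:
carry_out(moves=[[0,0,0,0,0,0.01,0.5],[0,0,0,0,0,0.0185,0.5],[0,0,0,0,0,0.0185,0.7],[0,0,0,0,0,0.0185,0.85],[0,0,0,0,0,0.0185,1],[0,0,0,0,0,0.0185,1],[0,0,0,0,0,0.0185,1],[0,0,0,0,0,0.0185,1]], squeeze=40)

```text
time: 7.2
tool_pos: [507.7, -218.4, 39.4]
orientation: [-180.0, 0.1, 165.5]
wrist_force: [-1.2, 0.5, 4.6]
grip_width: 10.5
grip_force: 41.6
```

Request:
carry_out(moves=[[0,0,0,0,0,-0.02,1],[0,0,0,0,0,-0.05,1],[0,0,0,0,0,-0.09,1],[0,0,0,0,0,-0.13,1],[0,0,0,0,0,-0.16,1],[0,0,0,0,0,-0.17,1],[0,0,0,0,0,-0.17,1],[0,0,0,0,0,-0.17,1]])

```text
time: 8.0
tool_pos: [506.4, -217.6, 207.3]
orientation: [180.0, -0.1, 165.5]
wrist_force: [-0.2, 0.4, -1.7]
grip_width: 10.9
grip_force: 41.0
```

Request:
carry_out(moves=[[0,0,0,0.008,0.028,0,1],[0,0,0,0.02,0.07,0,1],[0,0,0,0.032,0.115,0,1],[0,0,0,0.044,0.16,0,1],[0,0,0,0.056,0.205,0,1],[0,0,0,0.068,0.25,0,1],[0,0,0,0.08,0.29,0,1],[0,0,0,0.091,0.33,0,1]])

```text
time: 8.8
tool_pos: [499.9, 125.8, 206.4]
orientation: [-179.9, -0.2, 165.5]
wrist_force: [0.9, -0.1, -0.4]
grip_width: 10.7
grip_force: 41.0
```

Request:
carry_out(moves=[[0,0,0,0.012,0.042,0,1],[0,0,0,0.02,0.07,0,1],[0,0,0,0.024,0.084,0,1],[0,0,0,0.024,0.084,0,1],[0,0,0,0.024,0.084,0,1]])

```text
time: 9.3
tool_pos: [498.9, 210.5, 207.5]
orientation: [-179.9, -0.1, 165.5]
wrist_force: [-0.3, 0.6, -1.6]
grip_width: 10.7
grip_force: 41.0
```

Run:
```python
from h import *
c=shot('wrist');save(c,'w4.png');T,s=tool();print(s['tool_pos'],s['orientation'],s['grip_width'],proj(c,[497,210,82]))
```

```text
[499.24596764 210.1821733  207.87252198] [-1.79900732e+02 -7.95698887e-02  1.65470747e+02] 10.488160933702165 (np.float64(273.61090303838284), np.float64(202.37887959140048))
```

View pics/w4.png

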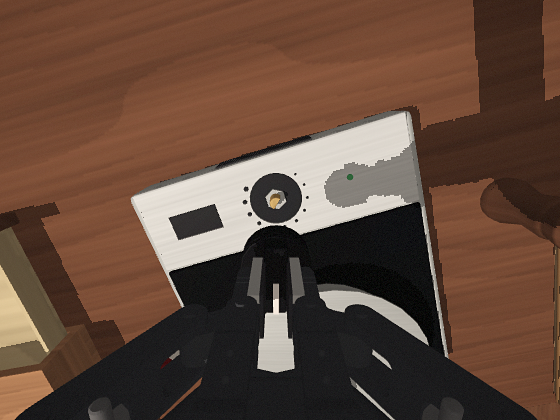

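The wrist view shows the knob held square, the dial and spindle at about (275,199), and the pan, mill and drawer clear. I'll back off so the camera is almost straight above the spindle.

Run:
```python
from h import *
T,s=tool();c=shot('wrist');np.save('w4.npy',c['img'])
g=c['img'].astype(int)
v=g.max(2)[160:240,235:315];m=(v<90).astype(np.uint8)
n,l,st,ce=cv2.connectedComponentsWithStats(m)
for i in range(1,n):
    if st[i,4]>100:print(st[i],ce[i]+[235,160])
k=[q for q in cv2.findContours(m,0,1)[0] if 500<cv2.contourArea(q)]
for q in k: e=cv2.fitEllipse(q);print(e,onz(c,e[0][0]+235,e[0][1]+160,65))
```

```text
[  15   13   52   50 1712] [275.77102804 197.14719626]
[ 13  65  67  15 685] [280.72408759 233.77518248]
((44.27295684814453, 73.34530639648438), (14.13559341430664, 69.36673736572266), 90.6862564086914) [536.20833767 205.49922003  65.        ]
((40.75302505493164, 37.33485412597656), (48.971168518066406, 50.5640754699707), 86.13780975341797) [497.85459626 211.63214492  65.        ]
```

Request:
carry_out(moves=[[0,0,0,-0.02,0,0,1],[0,0,0,-0.045,0,0.01,1],[0,0,0,-0.065,0,0.02,1],[0,0,0,-0.07,0,0.02,1],[0,0,0,-0.07,0,0.02,1],[0,0,0,-0.07,0,0.02,1]])

```text
time: 10.0
tool_pos: [566.8, 193.4, 189.0]
orientation: [-180.0, -0.0, 165.4]
wrist_force: [0.3, -0.7, -0.6]
grip_width: 10.7
grip_force: 41.0
```

Run:
```python
from h import *
T,s=tool();c=shot('wrist');np.save('w5.npy',c['img'])
print(s['tool_pos'],s['orientation']);u,v=proj(c,[498,211,82]);print(u,v)
# dial: dark ring around
g=c['img'];x0,y0=int(u)-40,int(v)-40
q=cv2.cvtColor(g,cv2.COLOR_RGB2BGR)[max(y0,0)+20:max(y0,0)+60,x0+20:x0+60]
q2=cv2.cvtColor(np.load('w4.npy'),cv2.COLOR_RGB2BGR)[180:220,255:295]
print('crop origin',x0+20,max(y0,0)+20)
cv2.imwrite('pics/sp.png',np.hstack([cv2.resize(a,(400,400),interpolation=cv2.INTER_NEAREST) for a in(q2,q)]))
m=(g.max(2)[y0:y0+80,x0:x0+80]<90).astype(np.uint8)
for k in cv2.findContours(m,0,1)[0]:
    if cv2.contourArea(k)>500: e=cv2.fitEllipse(k);print(e,onz(c,e[0][0]+x0,e[0][1]+y0,65))
```

```text
[566.76149866 193.36842852 188.95112449] [-1.79979644e+02 -4.55165479e-02  1.65444654e+02]
274.0922496951961 126.43164436278305
crop origin 254 106
((40.6712646484375, 38.77911376953125), (58.86872863769531, 61.21443557739258), 178.87838745117188) [497.52147604 211.5721232   65.        ]
```

View pics/sp.png

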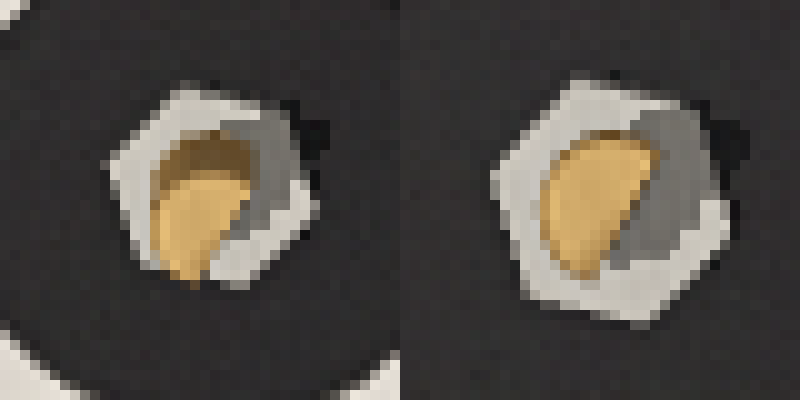

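In the right-hand crop (nearly straight above), the brass D tip has its flat running from about (280,121) to (274,133), facing right and down. I'll fit it numerically.

Run:
```python
from h import *
from scipy.optimize import least_squares
T,s=tool();c=shot('wrist')
print(s['tool_pos'],s['orientation'])
x0,y0=254,106
g=c['img'][y0:y0+40,x0:x0+40]
g=cv2.resize(g,None,fx=8,fy=8,interpolation=cv2.INTER_LINEAR)
hs=cv2.cvtColor(g,cv2.COLOR_RGB2HSV)
m=((hs[...,1]>75)&(hs[...,2]>120)).astype(np.uint8)
k=max(cv2.findContours(m,0,1)[0],key=cv2.contourArea)[:,0]
P=np.array([onz(c,(u+.5)/8-.5+x0,(v+.5)/8-.5+y0,82)[:2] for u,v in k])
print(len(P),P.min(0),P.max(0))
def f(p): # signed distance-ish to D outline
    n=np.array([np.cos(p[2]),np.sin(p[2])]);d=P-p[:2]
    return np.maximum(np.hypot(*d.T)-6,d@n-1.5)
for t in(0,48,90):
    o=least_squares(f,[*P.mean(0),np.radians(t)],loss='soft_l1',f_scale=.3);print(o.x[:2],np.degrees(o.x[2]),o.cost,np.abs(o.fun).max())
```

```text
[566.68429204 193.68903735 189.16909138] [-1.79993217e+02 -2.43103470e-02  1.65474295e+02]
304 [492.23571812 205.52395053] [503.22805232 215.92579503]
[498.23365189 211.48526558] 46.13581610672257 4.207410809612789 0.5427243033770496
[498.23365195 211.48526553] 46.13581674193281 4.207410809610101 0.5427242471527765
[498.23365226 211.4852652 ] 46.13580638350288 4.207410809591592 0.5427251814150152
```

Request:
carry_out(moves=[[0,0,-7,0.015,0,0,1],[0,0,-15,0.03,0,0,1],[0,0,-23,0.045,0,0,1],[0,0,-31,0.06,0,0,1],[0,0,-39,0.071,0,0,1],[0,0,-47,0.071,0,0,1],[0,0,-54,0.071,0,0,1],[0,0,-60.5,0.071,0,0,1]])

```text
time: 10.9
tool_pos: [497.9, 212.1, 189.4]
orientation: [-180.0, 0.0, -133.7]
wrist_force: [0.1, -0.4, -0.6]
grip_width: 10.2
grip_force: 41.0
```

Request:
carry_out(moves=[[0,0,0,0,0,0,1],[0,0,0,0,0,0,1]])

```text
time: 11.1
tool_pos: [498.3, 211.9, 189.2]
orientation: [-180.0, 0.0, -134.2]
wrist_force: [-0.0, -0.1, -1.3]
grip_width: 10.8
grip_force: 41.0
```

Run:
```python
from h import *
T,s=tool();c=shot('wrist');print(s['tool_pos'],s['orientation'])
np.save('w6.npy',c['img'])
print(proj(c,[498,211.5,82]), proj(c,T[:3,3]+T[:3,:3]@[20,0,20]))
v=c['img'].max(2)
for r_ in range(140,300,5): print(r_,' '.join('%3d'%x for x in v[r_,225:326:4]))
```

```text
[498.33424472 211.88379365 189.16979142] [-1.79988869e+02  1.59024566e-02 -1.34153467e+02]
(np.float64(275.17532176201564), np.float64(208.67454006899746)) (np.float64(275.10482652322463), np.float64(223.18796504793855))
140  40 227 227 226 223 224 220 227 224 223 225 228 230 213  45 127 125 127 125 128 124 120 128 129 126 130
145  49  43 231 226 226 224 223 222 224 224 221 224 226 230 218  57  20 121 127 126 127 128 119 128 129 127
150  47  46  55 224 225 228 224 223 225 223 225 221 223 226 227 231 120  19 124 126 128 125 128 121 126 128
155  46 115 224 220 227 223 225 225 223 224 220 226 223 221 224 225 229 207  31 127 127 131 127 129 117 126
160 166 223 229 224 223 225 220 225 225 223 223 221 224 223 221 224 225 228 213  42  32 126 128 125 127 117
165 221 223 224 227 228 224 222 224 224 225 223 221 224 221 223 222 223 226 227 228  78  22 129 129 124 122
170 225 218 221 225 225 227 222 219 224 222 233  40 224 224 221 224 222 221 224 225 228 188  26 129 127 124
175 218 223 219 220 223 221 227 152 190 224 222 232 229 225 226 221 224 223 222 222 224 227 217  40 131 127
180 219 218 219
[... 1876 characters left out ...]
  28  24  20  25 140 140  11  14  10 132 132 133 133
270  20  17  18  18  42  41  40 138 139  93  15  13  28  26  23  23  31 139 138  28  27  43 136 133 135 135
275  10  22  16  38  29  47  35 139 139  33  19  20  19  26  27  26  32 139 139 122  28  27  27 130 131 134
280   9  12   0  38  43  28 123 139 139  32  23  25  15  22  16  23  36 139 139 144  26  26  28 135 129 131
285   7   8   7  42  39  44 144 138 139  33  14  13 166 156  11  23  37 141 139 140  28  41  45 242 131 130
290   8   8  24  44  42  43 140 139 140  36  24  18 165 154   4   8  38 143 139 140  24  29  30  22 131 131
295   4  12  45  40  43  28 109 177 180  49  16  11 164 154  13  19  51 182 177 105  36  31  28  26 133 127
```

Run:
```python
from h import *
im=np.load('w6.npy');v=im.max(2).astype(int)
for r_ in(222,223,224,225,226,228): print(r_,' '.join('%d'%x for x in v[r_,262:294]))
for r_ in(229,231,233,236): print(r_,'L',v[r_,244:266],'R',v[r_,288:310])
for r_ in(275,290): print(r_,v[r_,254:268],v[r_,270:282],v[r_,284:296])
# spindle tip here
T,s=tool();c=shot('wrist')
hs=cv2.cvtColor(c['img'],cv2.COLOR_RGB2HSV)[190:222,258:292]
m=(hs[...,1]>75)&(hs[...,2]>150);ys,xs=np.nonzero(m);print('brass',xs.mean()+258,ys.mean()+190,xs.min()+258,xs.max()+258,ys.min()+190,ys.max()+190)
g=v[172:236,238:312];mm=((g<60)&(g>30)).astype(np.uint8)
mm=cv2.morphologyEx(mm,3,np.ones((3,3)));k=max(cv2.findContours(mm,0,1)[0],key=cv2.contourArea)[:,0];k=k[k[:,1]+172<218]
A=np.c_[2*k,np.ones(len(k))];o=np.linalg.lstsq(A,(k**2).sum(1),rcond=None)[0];print('dial c',o[:2]+[238,172],onz(c,o[0]+238,o[1]+172,65),s['tool_pos'])
```

```text
222 41 45 43 44 43 44 41 44 43 43 44 44 44 42 44 43 42 41 46 42 44 45 40 43 43 42 45 43 41 43 37 52
223 45 42 45 44 45 43 44 43 41 44 42 45 42 45 41 46 43 43 48 44 44 45 44 42 44 44 43 40 38 31 68 164
224 39 42 41 45 42 44 44 43 44 46 45 43 43 45 44 43 44 42 42 43 42 43 45 41 43 44 39 34 53 81 205 232
225 44 42 40 44 42 44 44 45 27 29 29 32 27 27 17 21 31 29 30 37 46 44 43 43 40 42 55 86 161 235 231 226
226 125 42 42 44 29 32 18 12 20 17 20 14 15 17 17 16 16 15 7 12 13 22 19 39 43 36 164 240 231 225 224 225
228 13 9 12 16 20 13 16 22 16 19 11 21 21 13 22 11 14 22 14 15 22 18 14 14 19 16 5 1 72 144 145 191
229 L [223 224 226 222 222 223 224 226 226 228 229 230 231 232 239 148  10   7
  16  15  19  16] R [ 10  16  11   5   9  10 234 226 224 224 224 222 223 226 226 225 221 219
 221 225 229 233]
231 L [220 222 222 223 225 224 221 222 225 228 230 195  13   7  15  11  18  18
  19  22  21  19] R [ 14  17  16  14  13  10   2  72 190 229 226 225 223 222 225 229 229 125
 229 227 125 131]
233 L [211 224 221 220 222 223 225 229 233 142   5  12  15  17  25  19  24  15
  20  12  20  22] R [ 17  11  11  13  15  15  17  12   3   0 138 231 231 230 127 127 133 135
 135 135 133 130]
236 L [ 56 163 195 202 225 232 141   8  14  21  18  16  15  20  21  18  27  20
  21  19  19  17] R [ 22  16  25  28  16  13  15  12  17   8  15  16   8  74 136 136 135 135
 134 134 134 137]
275 [139 138 139 139 139 140 148  33  35  34  31  19   4  12] [16 16 16 19 13 17 16 26 15 25 21 27] [ 25  26  29  32  39  32  30 147 142 139 138 138]
290 [139 138 138 140 144 120  34  36  37  27  23  24  14  12] [ 18  21   8 165 155 152 152 154 165  12  14   4] [ 19   8  24  34  36  38  38  32  91 143 141 138]
brass 274.13265306122446 205.46938775510205 269 281 198 210
dial c [274.70372778 203.44781497] [498.69496057 211.40414405  65.        ] [498.44697169 211.84335424 189.09210232]
```

Request:
carry_out(moves=[[0,0,0,0.0005,-0.0003,0.03,1],[0,0,0,0.0005,-0.0003,0.06,1],[0,0,0,0.0005,-0.0003,0.078,1],[0,0,0,0.0005,-0.0003,0.083,1],[0,0,0,0.0005,-0.0003,0.083,1]], squeeze=60)

```text
time: 11.7
tool_pos: [498.2, 211.0, 105.3]
orientation: [180.0, -0.1, -134.0]
wrist_force: [0.2, 0.6, -0.5]
grip_width: 9.5
grip_force: 63.7
```

Request:
carry_out(moves=[[0,0,0,0,0,0.001,1],[0,0,0,0,0,0.002,1],[0,0,0,0,0,0.003,1],[0,0,0,0,0,0.004,1],[0,0,0,0,0,0.005,1],[0,0,0,0,0,0.005,1]])

```text
time: 12.3
tool_pos: [498.3, 211.0, 100.8]
orientation: [180.0, -0.0, -134.0]
wrist_force: [-1.1, -1.2, -0.8]
grip_width: 9.9
grip_force: 63.7
```

Request:
carry_out(moves=[[0,0,0,0,0,0.001,1],[0,0,0,0,0,0.002,1],[0,0,0,0,0,0.003,1],[0,0,0,0,0,0.003,1]])

```text
time: 12.7
tool_pos: [498.2, 210.9, 97.5]
orientation: [180.0, -0.1, -134.0]
wrist_force: [-1.4, -0.3, -2.2]
grip_width: 9.1
grip_force: 63.7
```

Request:
carry_out(moves=[[0,0,0,0,0,0.001,1],[0,0,0,0,0,0.002,1],[0,0,0,0,0,0.003,1],[0,0,0,0,0,0.003,1]])

```text
time: 13.1
tool_pos: [498.3, 211.0, 94.6]
orientation: [180.0, -0.0, -134.0]
wrist_force: [-2.0, -2.8, -0.5]
grip_width: 10.2
grip_force: 63.7
```

Request:
carry_out(moves=[[0,0,0,0.0004,0,0.001,1],[0,0,0,0.0004,0,0.002,1],[0,0,0,0.0004,0,0.003,1],[0,0,0,0.0004,0,0.004,1],[0,0,0,0.0004,0,0.004,1]])

```text
time: 13.6
tool_pos: [498.3, 210.9, 90.6]
orientation: [180.0, -0.0, -134.0]
wrist_force: [-1.4, -1.6, -0.9]
grip_width: 9.6
grip_force: 63.8
```

Request:
carry_out(moves=[[0,0,0,0,0,0.001,1],[0,0,0,0,0,0.002,1],[0,0,0,0,0,0.002,1]])

```text
time: 13.9
tool_pos: [498.3, 210.9, 88.9]
orientation: [-180.0, -0.0, -134.0]
wrist_force: [-3.2, -1.9, 4.1]
grip_width: 9.9
grip_force: 64.2
```

Spring contact has begun at 4 N, so I'll press on to the stop.

Request:
carry_out(moves=[[0,0,0,0,0,0.001,1],[0,0,0,0,0,0.002,1],[0,0,0,0,0,0.003,1],[0,0,0,0,0,0.003,1]])

```text
time: 14.3
tool_pos: [498.5, 210.9, 87.0]
orientation: [-180.0, 0.0, -134.0]
wrist_force: [-6.2, -3.0, 16.6]
grip_width: 10.2
grip_force: 65.8
```

Request:
carry_out(moves=[[0,0,0,0,0,0.001,1],[0,0,0,0,0,0.001,1]])

```text
time: 14.5
tool_pos: [498.6, 210.9, 86.8]
orientation: [-180.0, 0.0, -134.0]
wrist_force: [-9.1, -3.4, 23.8]
grip_width: 9.8
grip_force: 66.8
```

```bash
python3 -c "
from h import *
T,s=tool();print(s['tool_pos'],s['wrist_force'],s['grip_force']);print(r.hand_in())"
```

```text
[498.56189813 210.93264674  86.81694217] [-9.10895542 -3.44330305 23.76575699] 66.78428649902344
the job is handed in; nothing more can be done
None
```

I handed the job in at about 14.5 s with the knob on the spindle and held pressed at its stop (about 24 N down). I left the drawer pulled out about 160 mm; the fit, the drawer and the bystanders were not checked with a final picture, and the judge's verdict isn't shown.

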